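# Draw a test ball and hold it over the temperature sensor

### The job

Pull the ball dispenser's slide knob fully out so that its steel ball drops into the pocket of the tray underneath, then push the knob fully home again. Then take the tray by its handle, draw it out from under the dispenser and carry it level, keeping the ball in its pocket, to the upward-looking temperature sensor, leaving the core sample, the nut and the V-block where they are. Finish still holding the tray in the gripper, level and still, with the ball centred over the sensor's lens and the tray about 6 cm above it, touching nothing else.

Things in the scene. Friction and masses are not known exactly. Their poses are not given: they have to be found in the camera images.
- dispenser: Fixed ball dispenser. Origin on the bench under its drop hole. Low aluminium housing: x -55 to 55 mm, y -25 to 45, z 34 to 69 (round cap to 84), 24 mm square hole in its bottom, carried by a grey column and foot at y 42 to 105, x -60 to 60. The tray lies in the open space under the housing and slides out toward the dispenser's -y. The slide knob sticks out of the -x end.
- slide (a joint): Slide, in m: 0 = home (knob in), 0.030 = fully out; growing values move the knob along the dispenser's -x. A sprung detent holds it at both ends; 8 to 12 N breaks it loose, then less; past the middle it snaps to the other end. The ball sits in the slide and is carried over the drop hole when fully out.
- knob (a point): Middle of the black knob's barrel; moves with the slide. Barrel 18 mm diameter, 26 mm long, axis along the dispenser's x, with a 25 mm flange at its outer (-x) end, whose outer face is 20 mm from this point. 53 mm above the bench; when home, 29 mm from the housing's face. Can be pinched from above across the dispenser's y. Axes as the dispenser's.
- drop_hole (a point): Centre of the drop hole at the housing's underside, 34 mm above the bench. Axes as the dispenser's.
- tray: Loose aluminium tray, 0.12 kg, on the bench under the dispenser: square plate 56 x 56 x 10 mm with one round pocket, and a bar to a handle at its -y side. Origin: underside, under the pocket's centre; z up. It starts with its axes within 3 degrees of the dispenser's, so the handle sticks out to the dispenser's -y.
- pocket (a point): Centre of the pocket's floor, 4 mm above the tray's underside. Pocket 34 mm diameter, 6 mm deep, with an 8 mm sight hole in the middle. Axes as the tray's.
- handle (a point): Grip point of the tray's handle, 115 mm from the pocket along the tray's -y, 26 mm above the tray's underside. The handle is an upright block 14 mm thick (tray x), 44 mm long (tray y, centred on this point), from the bench to 40 mm high. Pinch it across its 14 mm from above.
- ball_center (a point): Centre of the loose steel ball, 18 mm diameter, 24 g. At the start it is in the dispenser's slide, visible through the slot in the cover; resting in the tray's pocket its centre is about 8 mm above the pocket floor.
- sensor: Fixed upward-looking temperature sensor: 60 x 60 x 10 mm grey foot and a dark upright cylinder of 38 mm diameter with a brass connector at its side. Origin: underside centre. It stands left or right of the dispenser.
- lens (a point): Centre of the sensor's lens, on its top, 52 mm above the bench.
- core: Bystander: upright plain grey cylindrical core sample, 38 mm diameter, 52 mm high. Origin: underside centre.
- nut: Bystander: large steel nut lying flat, 41 x 36 x 19 mm. Origin: underside centre.
- vblock: Bystander: steel V-block, 40 x 45 x 35 mm. Origin: underside centre.
There are look-alikes about, which are no part of the job. Of the things that look like the dispenser, the larger one is meant.

How it is judged:
On the way, in this order (a step that is already met when the one before it is completed fails the run):
1. the knob is fully out and the ball lies in the tray's pocket (value of joint slide above 0.025 m and distance between ball_center and pocket below 0.0145 m and z of ball_center in the frame of tray above 0.008 m), for 0.1 s.
2. the knob is pushed home again, the ball still in the pocket and the tray not yet lifted (value of joint slide below 0.003 m and height (world z) of tray below 0.02 m and distance between ball_center and pocket below 0.0145 m and z of ball_center in the frame of tray above 0.008 m), for 0.1 s.
3. the tray is lifted clear with the ball in its pocket (height (world z) of tray above 0.06 m and contact force between tray and the fingers above 1 N and distance between ball_center and pocket below 0.0145 m and z of ball_center in the frame of tray above 0.008 m), for 0.2 s.
At the end, for the whole second after the job is handed in: The gripper holds the tray in the air, still, tilted under 0.12 rad, ball in its pocket, the pocket within 20 mm horizontally of the lens, the tray's underside 30 to 100 mm above it, touching neither sensor, dispenser nor core sample; the knob is home within 3 mm (distance between ball_center and pocket below 0.0145 m and z of ball_center in the frame of tray above 0.008 m and value of joint slide below 0.003 m and angle between tray's own z axis and vertical below 0.12 rad and horizontal distance between pocket and lens below 0.02 m and z of tray in the frame of lens between 0.03 and 0.1 m and contact force between tray and the fingers above 1 N and contact force between tray and sensor below 0.2 N and contact force between tray and dispenser below 0.2 N and contact force between tray and core below 0.2 N and linear speed of tray below 0.02 m/s and angular speed of tray below 0.15 rad/s); the arm keeps its last pose, push and grip.
It fails at once if the tray is tipped by more than 0.44 rad (25 degrees) (angle between tray's own z axis and vertical above 0.44 rad).
It fails at once if the core sample is moved by more than 30 mm (distance of core from where it was at the start of the episode above 0.03 m).
It fails at once if the nut is moved by more than 30 mm (distance of nut from where it was at the start of the episode above 0.03 m).
It fails at once if the V-block is moved by more than 30 mm (distance of vblock from where it was at the start of the episode above 0.03 m).
It also fails if it takes over 59 s, if anything falls off the work surface, if the arm or the gripper's body presses on something with over 40 N, if the wrist force passes 120 N, or if a joint passes its speed limit or range.

### The arm

A 6-joint arm with a two-finger parallel gripper is mounted at the origin on a cart in front of the work surface, level with it; the furniture and walls round the work are solid. World frame = base frame: x ahead of the robot, y to its left, z up, the work surface at z = 0. Lengths are in m, angles in rad, forces in N, time in s.
With the tool pointing down it reaches from about 0.35 to 0.975 m from the base axis. Payload 4.9 kg.
Tool frame: the origin (TCP) lies at the very end of the fingers, on their centre line; the grasp point (between the pads) lies 19 mm behind it; z points along the fingers, y is the line along which they close (so a half turn about z gives the same grasp; the last joint's range is limited). The gripper opens to 85 mm and grips with 20 to 120 N. Pads are 22 mm wide; open, the fingers measure 114 mm over their backs; the gripper's body (76 mm by 85 mm) begins 54 mm behind the grasp point. The pads swing forward as they close: fully open they stand 13 mm farther back than shut.
Start: joints at [1.197, 0.053, 1.613, -0, 1.476, -0.119], TCP at [0.158, 0.605, 0.207] pointing down, gripper open.
Joint ranges: [-3.01, 3.01], [-1.01, 2.22], [0.06, 2.58], [-1.02, 4.17], [0.09, 2.62], [-3.14, 3.14]. Speed limits (rad/s): [2.57, 2.57, 3.14, 3.14, 3.14, 3.14].

### API

Orientations are given as a rotation vector (axis times angle).
In Python, from station import get_obs, optics, ctrl gives the robot as it stands.
- The arm moves only by the shell command python3 -m pendant 'ROWS' [FORCE]. ROWS is JSON, a list of rows, each a list of 3 entries, a list of its own where there are three numbers: the shift along the tool's x, y, z in mm, then the turn, a rotation vector about the tool's x, y, z in rad, then the opening, from 0 (shut) to 1 (fully open). A call has 1 to 12 rows; each row shifts and turns the commanded pose from where the row before left it, along the tool's axes as they then stand; what a row does not reach is not made up. A row lasts 1/12 s, in which the tool goes at most 41.7 mm and 7.16 degrees, less where a joint would pass 70% of its speed; a pose out of reach is approached as far as the arm can. A call is refused whole if a number of a shift passes 41.7 or a number of a turn 0.125, either way. A call with a gripper value outside its range is refused whole. The fingers move at their own pace and stop on an object; FORCE is the grip in N (left out, the last holds). Time passes only in rows, so rows that do not move let the fingers close. It gives the time, the measured TCP pose, the force, the opening and the grip force at its end, in the units of the state.
- get_obs(): the state, without advancing time (a new reading comes with each control period).
- optics.get_image(name): name is "scene" or "top" or "wrist"; returns the picture (420x560x3 uint8, red, green, blue); there is no depth.
- optics.camera_model(name): a dict with "fx", "fy", "cx", "cy" (pixels), "cam_to_world" (4x4, takes a point from camera to world coordinates). Camera axes: x right, y up, looking along -z (the intrinsics and any distortion apply to the point x, -y, -z); pixel columns grow to the right and rows downward; lengths in m; the calibration is good to about 2 mm. The wrist camera is an equidistant fisheye: a pixel r from the principal point sees the ray r / f radians off the axis. A picture is of the moment at which its call begins: read the wrist's pose just before it. camera_model takes no time and is no camera call; for the wrist camera it gives the pose at the moment of the call.
- ctrl.finish_job(): hands the job in; it is judged then, once.
The state is a dict: "t": time; "q": joint angles; "dq": joint speeds; "effort": joint torques, N m; "tool_pos": TCP position; "tool_rot": TCP orientation; "contact_force": force on the tool from outside, world axes, zero at the start; "wrist_torque": the same for the moment, N m; "opening": finger opening in m; "grip_force": force on a finger pad.
Only numpy, scipy, OpenCV 4.12 (cv2) and the standard library are available. Lean on these libraries where they do the work, as an engineer would, in place of code of your own. Each camera call takes 0.05 s, during which the arm holds its last target. There are 200 camera calls.

## Working session

There is one attempt and no reset: what is moved stays moved. The work goes in short steps, Python scripts to look and compute and a shell command to move; the robot and the scene stay as the last step left them, time stands still between calls to the robot, and variables do not carry over. Pictures are saved under pics/ and viewed, at most 10 in all, crops included, and the job is handed in when it is done.

```bash
mkdir -p pics; ls
python3 - <<'E'
from station import get_obs, optics, ctrl
import cv2
for n in("scene","top"):
    cv2.imwrite(f"pics/{n}0.png",optics.get_image(n)[:,:,::-1])
    m=optics.camera_model(n);print(n,m)
o=get_obs();print(o['t'],o['tool_pos'],o['tool_rot'],o['opening'])
E
```

```text
pics
scene {'fx': 424.5761712642911, 'fy': 424.5761712642911, 'cx': 279.82284913384603, 'cy': 211.21120702879875, 'cam_to_world': array([[ 0.73812957,  0.47321526, -0.48086594,  0.06177278],
       [-0.67434582,  0.49578015, -0.54722916, -0.50793625],
       [-0.0205534 ,  0.72819596,  0.68506072,  0.71437905],
       [ 0.        ,  0.        ,  0.        ,  1.        ]])}
top {'fx': 506.635932456237, 'fy': 506.635932456237, 'cx': 272.1280532328684, 'cy': 202.95411799635505, 'cam_to_world': array([[ 1.73147910e-03,  9.92414702e-01, -1.22922992e-01,
         3.67201835e-01],
       [-9.99934942e-01,  3.32339649e-04, -1.14018352e-02,
         2.08726435e-03],
       [-1.12744967e-02,  1.22934737e-01,  9.92350712e-01,
         1.36351870e+00],
       [ 0.00000000e+00,  0.00000000e+00,  0.00000000e+00,
         1.00000000e+00]])}
0.1 [0.15731292 0.6042524  0.2061769 ] [-3.99092218e-01 -3.11571193e+00  2.80727822e-03] 0.08541405903567448
```

View pics/top0.png

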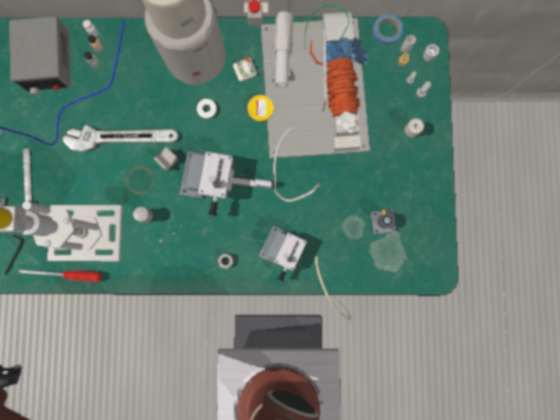

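View pics/scene0.png

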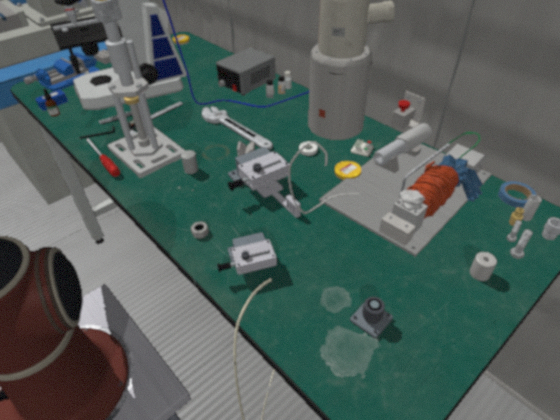

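The large dispenser is at top (208,175), its tray handle at (262,183) and its knob at (213,208). The smaller look-alike is at (285,248), and the sensor at (384,221). I'll confirm this in enlarged crops.

Run:
```python
import cv2
a=cv2.imread('pics/top0.png')
cv2.imwrite('pics/c1.png',cv2.resize(a[140:220,170:280],None,fx=7,fy=7,interpolation=cv2.INTER_CUBIC))
s=cv2.imread('pics/scene0.png')
l=cv2.resize(a[195:245,360:410],(400,400),interpolation=cv2.INTER_CUBIC)
r=cv2.resize(s[285:345,340:400],(400,400),interpolation=cv2.INTER_CUBIC)
cv2.imwrite('pics/c2.png',cv2.hconcat([l,r]))
```

```text
(no output)
```

View pics/c1.png

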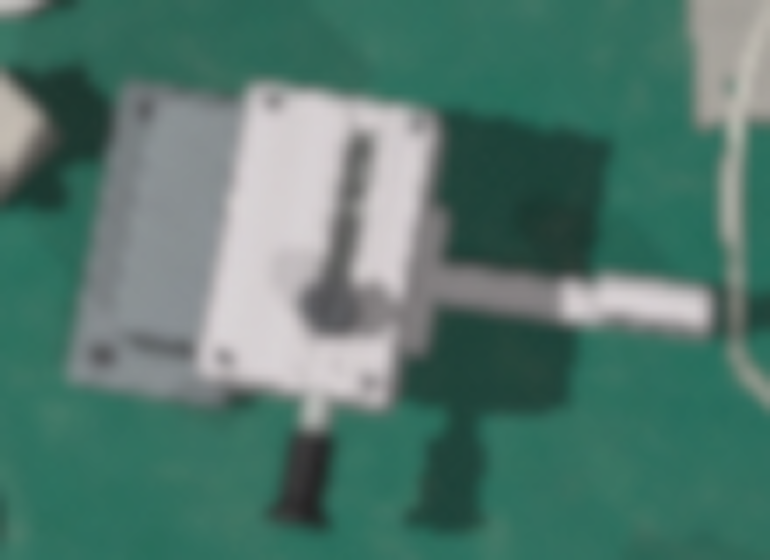

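View pics/c2.png

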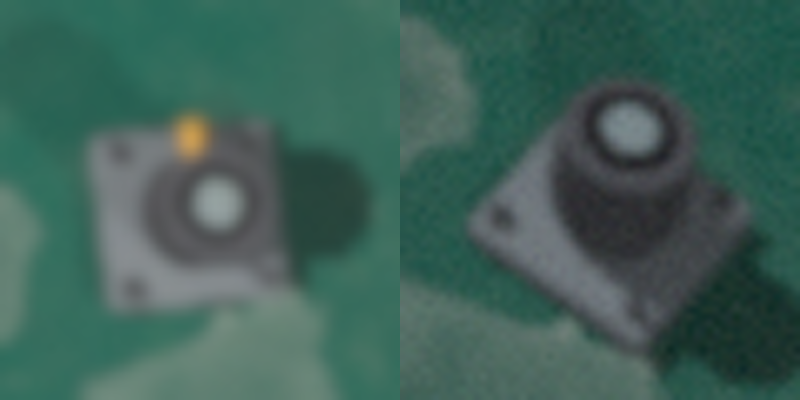

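```bash
cat > h.py <<'E'
import numpy as np
from station import get_obs, optics, ctrl
from scipy.spatial.transform import Rotation as R
def px(m,uv,z):
    u,v=uv;T=m['cam_to_world']
    d=T[:3,:3]@np.array([(u-m['cx'])/m['fx'],-(v-m['cy'])/m['fy'],-1]);c=T[:3,3]
    return c+d*(z-c[2])/d[2]
def proj(m,p):
    T=m['cam_to_world'];c=T[:3,:3].T@(np.array(p)-T[:3,3])
    return m['cx']+m['fx']*c[0]/-c[2],m['cy']-m['fy']*c[1]/-c[2]
E
python3 - <<'E'
from h import *
m=optics.camera_model('top')
c=lambda p:(( p[0]+.5)/7-.5+170,(p[1]+.5)/7-.5+140)
P=np.array([px(m,c(p),.069)[:2] for p in[(250,82),(440,110),(388,408),(200,374)]])
L=np.array([(55,45),(55,-25),(-55,-25),(-55,45)])/1000
Lc=L-L.mean(0);Pc=P-P.mean(0)
th=np.arctan2((Lc[:,0]*Pc[:,1]-Lc[:,1]*Pc[:,0]).sum(),(Lc*Pc).sum())
M=np.array([[np.cos(th),-np.sin(th)],[np.sin(th),np.cos(th)]])
o=P.mean(0)-M@L.mean(0)
print('yaw',np.degrees(th),'disp',o,'res',(Pc-Lc@M.T)*1e3)
f=lambda p:M.T@(p[:2]-o)*1e3
print('knob home expected',o+M@[-.084,0])
for n,p,z in[('barrel in',(315,432),.053+.0),('flange out',(298,526),.053),('h in',(560,300),.04),('h out',(712,310),.04)]:
    w=px(m,c(p),z);print(n,w,f(w))
print('handle exp',o+M@[0,-.115])
print('lens',px(m,((217.5)/8-.5+360,203.5/8-.5+195),.052))
s=optics.camera_model('scene');k=400/60
print('lens scene',px(s,(630.5-400)/k-.5+340 and ((630.5-400)/k-.5+340,(128.5)/k-.5+285),.052))
print('proj disp top/scene',proj(s,[*o,.069]))
T=get_obs();print(R.from_rotvec(T['tool_rot']).as_matrix())
E
```

```text
yaw -8.989617460728189 disp [0.60104479 0.1549734 ] res [[ 1.07076887  0.95538262]
 [ 1.30408892 -0.98411731]
 [-2.04555992 -0.25635283]
 [-0.32929787  0.28508752]]
knob home expected [0.51807659 0.16809886]
barrel in [0.53387576 0.16744708 0.053     ] [-68.29305484   1.8249373 ]
flange out [0.4986425  0.17322266 0.053     ] [-103.99600258    2.02418425]
h in [0.58587578 0.07710305 0.04      ] [ -2.81501714 -79.28407979]
h out [0.58204172 0.01961031 0.04      ] [   2.38157382 -136.6697139 ]
handle exp [0.58307541 0.04138598]
lens [ 0.48541577 -0.2797881   0.052     ]
lens scene [ 0.4845966  -0.28195161  0.052     ]
proj disp top/scene (np.float64(265.5747562785443), np.float64(165.7748341615424))
[[-9.67715425e-01  2.52044513e-01 -6.47217630e-04]
 [ 2.52045270e-01  9.67713918e-01 -1.71911021e-03]
 [ 1.93029212e-04 -1.82673761e-03 -9.99998313e-01]]
```

```bash
python3 -m pendant '[[[-15,-20,0],[0,0,0],1],[[-22,-29,0],[0,0,0],1],[[-22,-29,0],[0,0,0],1],[[-22,-29,0],[0,0,0],1],[[-22,-29,0],[0,0,0],1],[[-22,-29,0],[0,0,0],1],[[-22,-29,0],[0,0,0],1],[[-22,-29,0],[0,0,0],1],[[-22,-29,0],[0,0,0],1],[[-22,-29,0],[0,0,0],1],[[-22,-29,0],[0,0,0],1],[[-22,-29,0],[0,0,-0.098],1]]'
python3 - <<'E'
from h import *
o=get_obs();p=o['tool_pos'];A=R.from_rotvec(o['tool_rot']).as_matrix();print(o['t'],p)
for t in ([.4386,.1825,.2],[.518,.170,.034]):
    print(A.T@(np.array(t)-p)*1e3)
print(A)
E
```

```text
t: 1.1
tool_pos: [0.3201, 0.212, 0.2069]
tool_rot: [0.251, 3.131, -0.0]
contact_force: [0.3, 0.1, 0.6]
opening: 0.0859
grip_force: 0.0
1.1 [0.32012943 0.2119671  0.20691741]
[-121.65227129  -10.20339192    6.93196658]
[-202.01118045   -9.86831816  172.94083214]
[[-9.87211453e-01  1.59416242e-01  9.24547682e-05]
 [ 1.59416230e-01  9.87211452e-01 -1.22127633e-04]
 [-1.10741534e-04 -1.05827007e-04 -9.99999988e-01]]
```

```bash
python3 -m pendant '[[[-25,-2,0],[0,0,0],1],[[-35,-3,0],[0,0,0],1],[[-35,-3,0],[0,0,0],1],[[-20,-2,0],[0,0,0],1],[[0,0,0],[0,0,0],1],[[0,0,0],[0,0,0],1]]' >/dev/null
python3 - <<'E'
from h import *
import cv2
m=optics.camera_model('wrist');o=get_obs();print(o['t'],o['tool_pos'])
np.save('w1.npy',m['cam_to_world']);print(m)
a=optics.get_image('wrist')[:,:,::-1]
cv2.imwrite('pics/w1.png',cv2.resize(a,(800,600),interpolation=cv2.INTER_CUBIC))
E
```

```text
1.6 [0.43201777 0.18484256 0.2065422 ]
{'fx': 325.19226210127806, 'fy': 325.19226210127806, 'cx': 280.74910849608597, 'cy': 210.0640707189339, 'cam_to_world': array([[ 1.62119528e-01, -9.45786854e-01, -2.81432915e-01,
         3.60067452e-01],
       [ 9.86771092e-01,  1.55309334e-01,  4.64954052e-02,
         1.97272204e-01],
       [-2.65584388e-04, -2.85247678e-01,  9.58453802e-01,
         3.73112892e-01],
       [ 0.00000000e+00,  0.00000000e+00,  0.00000000e+00,
         1.00000000e+00]])}
```

View pics/w1.png

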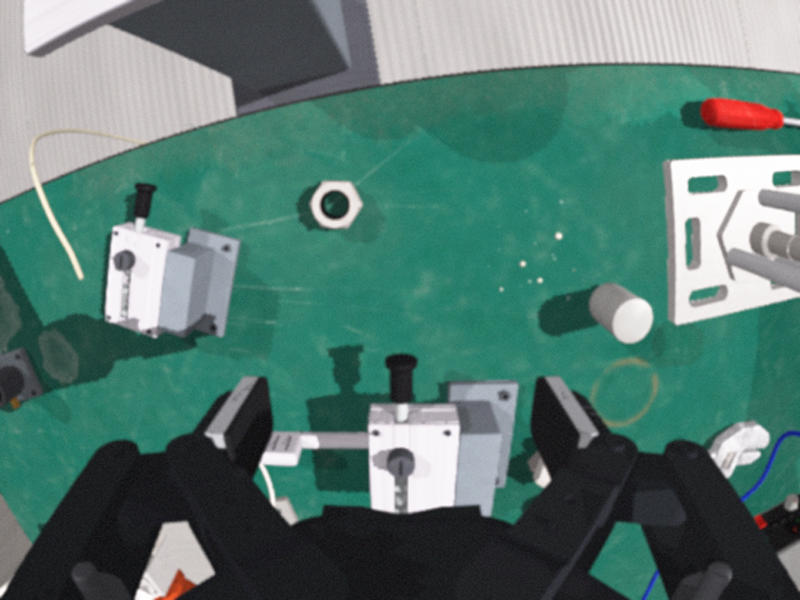

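The wrist view confirms the large dispenser at (410,450), with its knob barrel at about (401,383), flange (401,360) and handle at (283,448). The small look-alike is at (165,280), the nut at (335,205) and the core at (622,315).

```bash
cat >> h.py <<'E'
def wpx(m,uv,z):
    x=(uv[0]-m['cx'])/m['fx'];y=(uv[1]-m['cy'])/m['fy'];r=np.hypot(x,y)
    s=np.sin(r)/r if r>1e-9 else 1
    T=m['cam_to_world'];d=T[:3,:3]@np.array([x*s,-y*s,-np.cos(r)]);c=T[:3,3]
    return c+d*(z-c[2])/d[2]
E
python3 - <<'E'
from h import *
m=optics.camera_model('wrist');m['cam_to_world']=np.load('w1.npy')
c=lambda p:((p[0]+.5)*.7-.5,(p[1]+.5)*.7-.5)
th=np.radians(-9);M=np.array([[np.cos(th),-np.sin(th)],[np.sin(th),np.cos(th)]])
W={}
for n,p,z in[('barrel l/out',(389,370),.053),('barrel r/out',(413,370),.053),('barrel r/in',(412,402),.053),('barrel l/in',(390,402),.053),('flange out',(401,355),.053),
 ('hous L',(370,404),.069),('hous R',(458,404),.069),('handle near-top R',(300,432),.04),('near-bot R',(298,447),.04),('bar L',(318,440),.01),('bar R',(366,440),.01)]:
    W[n]=w=wpx(m,c(p),z);print(n,w.round(4))
d=W['hous R']-W['hous L'];print('yaw',np.degrees(np.arctan2(-d[0],d[1])),np.linalg.norm(d))
h=(W['hous R'][:2]+W['hous L'][:2])/2; print('disp',h+M@[.055,-.010])
d=W['bar R']-W['bar L'];print('bar yaw',np.degrees(np.arctan2(-d[0],d[1])))
E
```

```text
barrel l/out [0.507  0.1636 0.053 ]
barrel r/out [0.5099 0.1816 0.053 ]
barrel r/in [0.5374 0.1766 0.053 ]
barrel l/in [0.5346 0.1596 0.053 ]
flange out [0.4962 0.1746 0.053 ]
hous L [0.5252 0.1464 0.069 ]
hous R [0.5362 0.2113 0.069 ]
handle near-top R [0.5601 0.0763 0.04  ]
near-bot R [0.5753 0.0703 0.04  ]
bar L [0.589  0.0804 0.01  ]
bar R [0.5949 0.1254 0.01  ]
yaw -9.589848874613118 0.06582118635754886
disp [0.5834809  0.16036778]
bar yaw -7.566299810919352
```

```bash
python3 -m pendant '[[[-30,0,0],[0,0,0],1],[[-35,-1,0],[0,0,0],1],[[-22,0,20],[0,0,0],1],[[0,0,40],[0,0,0],1],[[0,0,40],[0,0,0],1],[[0,0,30],[0,0,0],1],[[0,0,20],[0,0,0],1],[[0,0,0],[0,0,0],1],[[0,0,0],[0,0,0],1]]'
python3 - <<'E'
from h import *
import cv2
m=optics.camera_model('wrist');o=get_obs()
p=o['tool_pos'];A=R.from_rotvec(o['tool_rot']).as_matrix();print(A.T@(np.array([.518,.170,.034])-p)*1e3)
np.save('w2.npy',m['cam_to_world'])
a=optics.get_image('wrist')[:,:,::-1]
cv2.imwrite('pics/w2.png',cv2.resize(a[210:,100:460],(800,467),interpolation=cv2.INTER_CUBIC))
E
```

```text
t: 2.4
tool_pos: [0.5159, 0.1708, 0.0565]
tool_rot: [-0.252, -3.129, 0.001]
contact_force: [-0.3, 0.0, 1.4]
opening: 0.0852
grip_force: 0.0
[-2.21933982 -0.43180014 22.51241882]
```

View pics/w2.png

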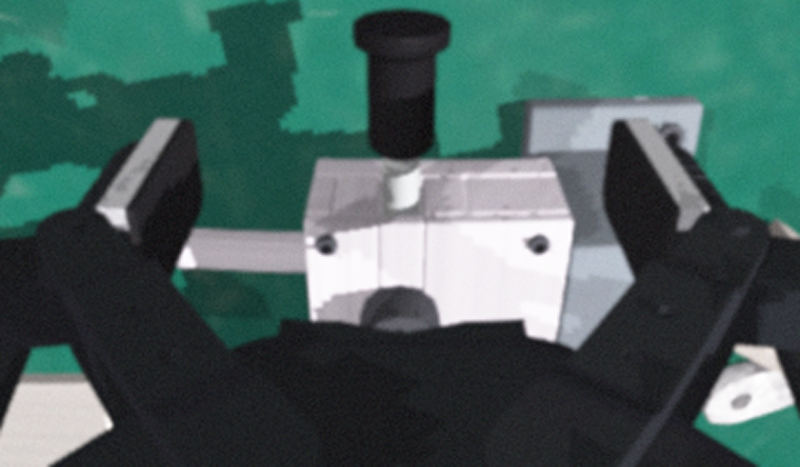

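Run:
```python
from h import *
m=optics.camera_model('wrist');m['cam_to_world']=np.load('w2.npy')
for p in[(369,90),(436,90),(402,50),(402,152),(402,14)]:
    print(p,wpx(m,(100+(p[0]+.5)*.45-.5,210+(p[1]+.5)*.45-.5),.053))
o=get_obs();print(o['t'],o['tool_pos'])
```

```text
(369, 90) [0.5160967  0.16267356 0.053     ]
(436, 90) [0.51883428 0.17963834 0.053     ]
(402, 50) [0.50660443 0.17278193 0.053     ]
(402, 152) [0.53530683 0.16814174 0.053     ]
(402, 14) [0.49724094 0.17429546 0.053     ]
2.45 [0.51770147 0.17102381 0.05853035]
```

```bash
python3 -m pendant '[[[-1,0,12],[0,0,0],1],[[0,0,11],[0,0,0],1],[[0,0,0],[0,0,0],0.5],[[0,0,0],[0,0,0],0],[[0,0,0],[0,0,0],0],[[0,0,0],[0,0,0],0],[[0,0,0],[0,0,0],0],[[0,0,0],[0,0,0],0],[[0,0,0],[0,0,0],0],[[0,0,0],[0,0,0],0]]' 60
```

```text
t: 3.28
tool_pos: [0.519, 0.17, 0.0348]
tool_rot: [0.254, 3.131, -0.0]
contact_force: [-0.4, -0.3, 3.2]
opening: 0.0097
grip_force: 49.2
```

```bash
python3 -m pendant '[[[0,0,0],[0,0,0],0],[[0,0,0],[0,0,0],0]]'
python3 - <<'E'
from h import *
import cv2
a=optics.get_image('wrist')[:,:,::-1]
cv2.imwrite('pics/w3.png',cv2.resize(a[200:,150:410],(800,677),interpolation=cv2.INTER_CUBIC)[:600])
E
```

```text
t: 3.45
tool_pos: [0.519, 0.17, 0.0348]
tool_rot: [0.254, 3.131, -0.0]
contact_force: [-1.2, -2.0, 4.6]
opening: 0.0097
grip_force: 49.7
```

View pics/w3.png

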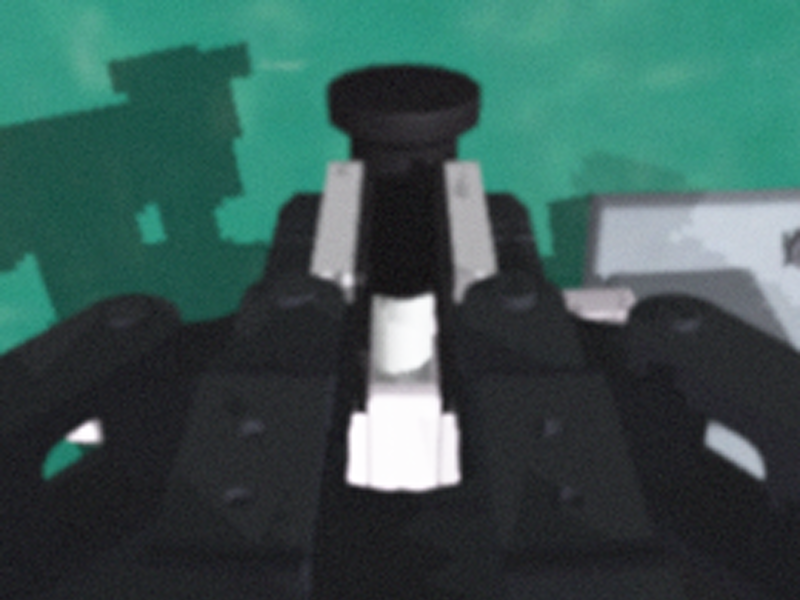

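The fingers hold the barrel just inboard of the flange, with knob and pads centred at about (405,220). Next I pull.

```bash
python3 -m pendant '[[[5,0,0],[0,0,0],0],[[7,0,0],[0,0,0],0],[[8,0,0],[0,0,0],0],[[7,0,0],[0,0,0],0],[[5,0,0],[0,0,0],0],[[0,0,0],[0,0,0],0],[[0,0,0],[0,0,0],0],[[0,0,0],[0,0,0],0]]'
```

```text
t: 4.17
tool_pos: [0.4943, 0.1763, 0.0402]
tool_rot: [0.253, 3.115, 0.006]
contact_force: [5.2, -1.4, 14.6]
opening: -0.0
grip_force: 7.1
```

Run:
```python
from h import *
import cv2
o=get_obs();print(o['tool_pos'],o['contact_force'],o['opening'])
a=optics.get_image('wrist')[:,:,::-1]
s=optics.get_image('scene')[:,:,::-1]
l=cv2.resize(a[200:,150:410],(440,372),interpolation=cv2.INTER_CUBIC)
r=cv2.resize(s[130:220,190:277],(360,372),interpolation=cv2.INTER_CUBIC)
cv2.imwrite('pics/w4.png',cv2.hconcat([l,r]))
```

```text
[0.49430991 0.17634608 0.04024209] [ 5.21292794 -1.40368421 14.58468574] -2.288328921173779e-05
```

View pics/w4.png

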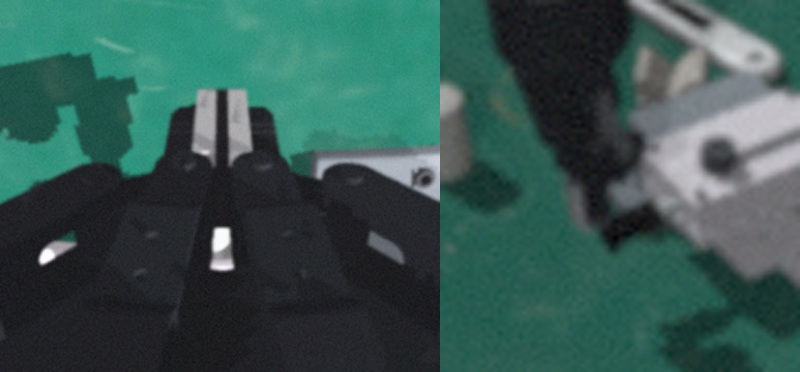

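Run:
```python
from h import *
m=optics.camera_model('wrist');o=get_obs()
A=np.eye(4);A[:3,:3]=R.from_rotvec(o['tool_rot']).as_matrix();A[:3,3]=o['tool_pos']
C=np.linalg.inv(A)@m['cam_to_world'];print(C.round(4))
def ray(u,v,xp):
    x=(u-m['cx'])/m['fx'];y=(v-m['cy'])/m['fy'];r=np.hypot(x,y);s=np.sin(r)/r
    d=C[:3,:3]@[x*s,-y*s,-np.cos(r)];c=C[:3,3];return ((c+d*(xp-c[0])/d[0])*1e3).round(1)
k=260/800
for n,p in[('w3 L in tip',(362,161)),('w3 R in tip',(446,161)),('w3 L out tip',(331,161)),('w3 L root',(322,275)),('w3 R out tip',(480,163))]:
    print(n,ray(150+(p[0]+.5)*k-.5,200+(p[1]+.5)*k-.5,11))
k=260/440
for n,p in[('w4 tip',(222,90)),('w4 L out',(195,90)),('w4 root',(222,163))]:
    print(n,ray(150+(p[0]+.5)*k-.5,200+(p[1]+.5)*k-.5,11))
```

```text
[[ 6.000e-04  9.578e-01  2.873e-01  7.340e-02]
 [ 1.000e+00 -4.000e-04 -6.000e-04  5.000e-04]
 [-5.000e-04  2.873e-01 -9.578e-01 -1.664e-01]
 [ 0.000e+00  0.000e+00  0.000e+00  1.000e+00]]
w3 L in tip [ 11000.    1086.7 -24607. ]
w3 R in tip [ 11000.   -1156.  -24608.5]
w3 L out tip [ 11000.    1915.8 -24596.4]
w3 L root [ 11000.    1715.1 -18611.2]
w3 R out tip [ 11000.   -2056.5 -24467.1]
w4 tip [ 11000.     -35.6 -24414.3]
w4 L out [ 11000.    1266.1 -24406.7]
w4 root [ 11000.     -28.2 -17749.8]
```

Run:
```python
from h import *
m=optics.camera_model('wrist');o=get_obs()
A=np.eye(4);A[:3,:3]=R.from_rotvec(o['tool_rot']).as_matrix();A[:3,3]=o['tool_pos']
C=np.linalg.inv(A)@m['cam_to_world']
def ray(u,v,xp):
    x=(u-m['cx'])/m['fx'];y=(v-m['cy'])/m['fy'];r=np.hypot(x,y);s=np.sin(r)/r
    d=C[:3,:3]@[x*s,-y*s,-np.cos(r)];c=C[:3,3];return ((c+d*(xp-c[0])/d[0])*1e3).round(1)
for n,p,xp,k,(a,b) in[('w3 L in tip',(362,161),.011,.325,(150,200)),('w3 R in tip',(446,161),.011,.325,(150,200)),('w3 L root',(322,275),.011,.325,(150,200)),
 ('w4 tip',(222,90),.011,260/440,(150,200)),('w4 root',(222,163),.011,260/440,(150,200)),
 ('w2 L tip',(180,122),.011,.45,(100,210)),('w2 R tip',(614,122),.011,.45,(100,210))]:
    print(n,ray(a+(p[0]+.5)*k-.5,b+(p[1]+.5)*k-.5,xp))
```

```text
w3 L in tip [ 11.   -5.7 -26.9]
w3 R in tip [ 11.    7.1 -26.9]
w3 L root [ 11.   -9.3 -61.1]
w4 tip [ 11.    0.7 -28. ]
w4 root [ 11.    0.6 -66. ]
w2 L tip [ 11.  -43.4 -42. ]
w2 R tip [ 11.   42.4 -41.8]
```

The pads measure about 26 mm shorter than the stated TCP. The 9.7 mm grip on an 18 mm barrel and the upward push agree with that, so the tips slid off the top of the barrel. I'll lift, return and grip about 21 mm deeper.

```bash
python3 -m pendant '[[[0,0,-15],[0,0,0],0],[[0,0,-25],[0,0,0],0.7],[[0,0,-25],[0,0,0],0.7],[[-10,0,0],[0,0,0],0.7],[[-22,0,0],[0,0,0],0.7],[[0,0,0],[0,0,0],0.7],[[0,0,20],[0,0,0],0.7],[[0,0,25],[0,0,0],0.7],[[0,0,15],[0,0,0],0.7],[[0,0,5],[0,0,0],0.7],[[0,0,0],[0,0,0],0.7]]'
```

```text
t: 5.18
tool_pos: [0.5165, 0.1699, 0.0316]
tool_rot: [-0.254, -3.126, 0.002]
contact_force: [-0.8, 0.9, 0.2]
opening: 0.0599
grip_force: 0.0
```

```bash
python3 -m pendant '[[[-1,0,7],[0,0,0],0.7],[[0,0,7],[0,0,0],0.7],[[0,0,5],[0,0,0],0.7],[[0,0,0],[0,0,0],0.7],[[0,0,0],[0,0,0],0],[[0,0,0],[0,0,0],0],[[0,0,0],[0,0,0],0],[[0,0,0],[0,0,0],0],[[0,0,0],[0,0,0],0],[[0,0,0],[0,0,0],0],[[0,0,0],[0,0,0],0]]' 80
```

```text
t: 6.1
tool_pos: [0.52, 0.1698, 0.016]
tool_rot: [0.254, 3.131, -0.0]
contact_force: [-2.0, -0.8, 5.9]
opening: 0.0157
grip_force: 78.5
```

```bash
python3 -m pendant '[[[4,0,0],[0,0,0],0],[[5,0,0],[0,0,0],0],[[6,0,0],[0,0,0],0],[[7,0,0],[0,0,0],0],[[6,0,0],[0,0,0],0],[[4,0,0],[0,0,0],0],[[0,0,0],[0,0,0],0],[[0,0,0],[0,0,0],0]]'
```

```text
t: 6.77
tool_pos: [0.4905, 0.1749, 0.0161]
tool_rot: [0.253, 3.124, 0.0]
contact_force: [8.8, -3.2, -2.8]
opening: 0.0154
grip_force: 81.4
```

```bash
python3 -m pendant '[[[1,0,0],[0,0,0],0],[[0,0,0],[0,0,0],0],[[0,0,0],[0,0,0],0],[[0,0,0],[0,0,0],0],[[0,0,0],[0,0,0],0],[[0,0,0],[0,0,0],0]]';  python3 - <<'E'
from h import *
import cv2
a=optics.get_image('wrist')[:,:,::-1]; t=optics.get_image('top')[:,:,::-1]
l=cv2.resize(a[200:,150:410],(440,372),interpolation=cv2.INTER_CUBIC)
r=cv2.resize(t[145:220,175:248],(360,372),interpolation=cv2.INTER_CUBIC)
cv2.imwrite('pics/w5.png',cv2.hconcat([l,r]))
E
```

```text
t: 7.27
tool_pos: [0.4906, 0.1749, 0.0162]
tool_rot: [0.253, 3.122, 0.0]
contact_force: [12.4, -3.7, -5.6]
opening: 0.0155
grip_force: 81.1
```

View pics/w5.png

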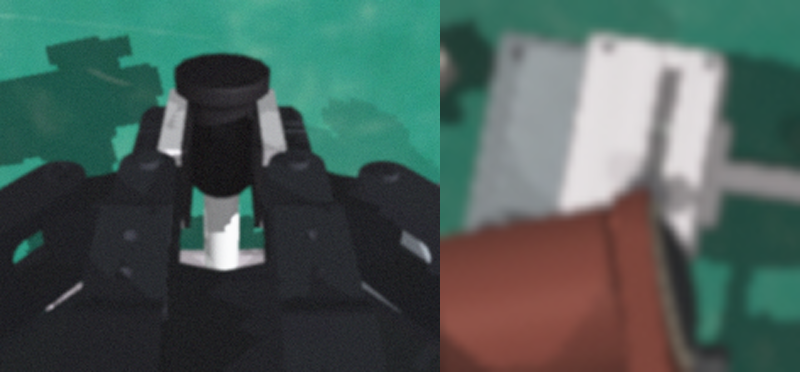

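The knob is fully out, with its long stem visible at (222,230). Now I push it home.

```bash
python3 -m pendant '[[[-5,0,0],[0,0,0],0],[[-6,0,0],[0,0,0],0],[[-7,0,0],[0,0,0],0],[[-7,0,0],[0,0,0],0],[[-6,0,0],[0,0,0],0],[[-4,0,0],[0,0,0],0],[[-1,0,0],[0,0,0],0],[[0,0,0],[0,0,0],0],[[0,0,0],[0,0,0],0],[[0,0,0],[0,0,0],0]]'
```

```text
t: 8.2
tool_pos: [0.5199, 0.1699, 0.016]
tool_rot: [-0.253, -3.125, 0.001]
contact_force: [-10.2, -1.6, 14.8]
opening: 0.0152
grip_force: 83.4
```

```bash
python3 -m pendant '[[[-1,0,0],[0,0,0],0],[[0,0,0],[0,0,0],0],[[2,0,0],[0,0,0],0.7],[[0,0,0],[0,0,0],0.7],[[0,0,-10],[0,0,0],0.7],[[0,0,-35],[0,0,0],0.7],[[0,0,-40],[0,0,0],0.7],[[0,0,-40],[0,0,0],0.7],[[0,-30,0],[0,0,0],0.7],[[-28,-30,0],[0,0,0],0.7],[[-30,-30,0],[0,0,0],0.7],[[-26,-25,0],[0,0,0],0.7]]'; python3 -m pendant '[[[0,0,0],[0,0,-0.12],0.7],[[0,0,0],[0,0,-0.12],0.7],[[0,0,0],[0,0,-0.12],0.7],[[0,0,0],[0,0,-0.12],0.7],[[0,0,0],[0,0,-0.12],0.7],[[0,0,0],[0,0,-0.12],0.7],[[0,0,0],[0,0,-0.12],0.7],[[0,0,0],[0,0,-0.12],0.7],[[0,0,0],[0,0,-0.12],0.7],[[0,0,0],[0,0,-0.12],0.7],[[0,0,0],[0,0,-0.12],0.7],[[0,0,0],[0,0,-0.12],0.7]]'; python3 -m pendant '[[[0,0,0],[0,0,-0.12],0.7],[[0,0,0],[0,0,0],0.7],[[0,0,0],[0,0,0],0.7]]';python3 - <<'E'
from h import *
import cv2
m=optics.camera_model('wrist');o=get_obs();print(o['q'],o['tool_pos'])
print(R.from_rotvec(o['tool_rot']).as_matrix().round(4))
np.save('w6.npy',m['cam_to_world'])
a=optics.get_image('wrist')[:,:,::-1];cv2.imwrite('pics/w6raw.png',a)
cv2.imwrite('pics/w6.png',cv2.resize(a[150:,100:460],(800,600),interpolation=cv2.INTER_CUBIC))
E
```

```text
t: 9.2
tool_pos: [0.5863, 0.0417, 0.1414]
tool_rot: [0.253, 3.13, 0.0]
contact_force: [0.3, 1.4, -0.2]
opening: 0.0599
grip_force: 0.0
t: 10.2
tool_pos: [0.5854, 0.0434, 0.1406]
tool_rot: [-1.881, 2.516, 0.001]
contact_force: [-0.2, 0.9, -0.9]
opening: 0.0596
grip_force: 0.0
t: 10.45
tool_pos: [0.5855, 0.0434, 0.1405]
tool_rot: [-2.018, 2.408, 0.0]
contact_force: [-0.2, 0.2, -0.2]
opening: 0.0598
grip_force: 0.0
[-5.28523216e-02  1.33790264e-02  1.76677711e+00  2.22203007e-04
  1.36144990e+00 -3.01882814e+00] [0.5855033  0.04339576 0.14049374]
[[-1.748e-01 -9.846e-01 -0.000e+00]
 [-9.846e-01  1.748e-01  2.000e-04]
 [-2.000e-04  0.000e+00 -1.000e+00]]
```

View pics/w6.png

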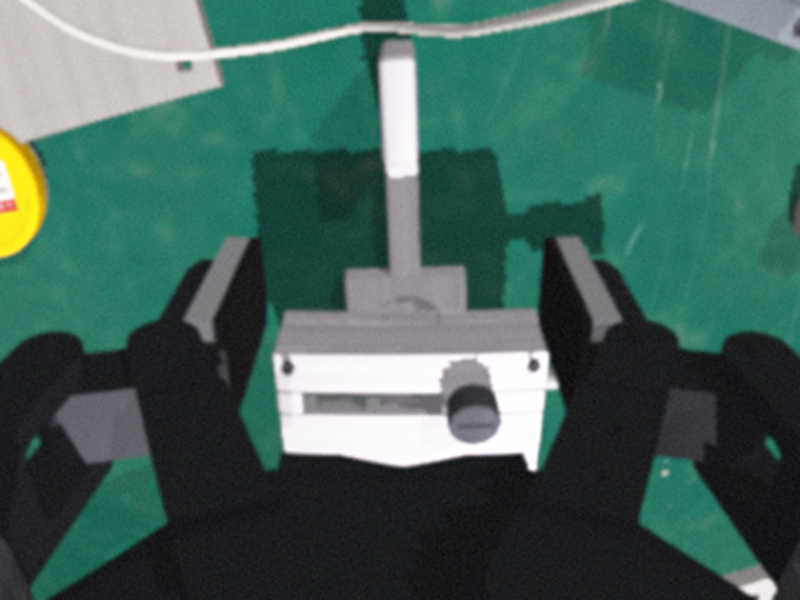

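Run:
```python
from h import *
m=optics.camera_model('wrist');m['cam_to_world']=np.load('w6.npy')
c=lambda p:(100+(p[0]+.5)*.45-.5,150+(p[1]+.5)*.45-.5)
o=get_obs();A=R.from_rotvec(o['tool_rot']).as_matrix();p0=o['tool_pos']
P={}
for n,p,z in[('ol',(381,57),.04),('or',(415,57),.04),('nl',(385,176),.04),('nr',(418,176),.04),('plate l',(346,270),.01),('plate r',(466,266),.01),('ball/pocket',(413,303),.01),('hous l',(287,314),.034),('hous r',(540,310),.069),('hL',(275,352),.069),('hR',(548,350),.069)]:
    P[n]=w=wpx(m,c(p),z);print(n,w.round(4),(A.T@(w-p0)*1e3).round(1))
a=(P['ol']+P['or'])/2;b=(P['nl']+P['nr'])/2;d=b-a
print('len',np.linalg.norm(d),'tray yaw',np.degrees(np.arctan2(-d[0],d[1])))
d=P['plate r']-P['plate l'];print('plate',np.linalg.norm(d),np.degrees(np.arctan2(d[1],d[0]))-180)
print('tool yaw', np.degrees(np.arctan2(A[1,0],A[0,0]))+90)
```

```text
ol [0.5891 0.0197 0.04  ] [ 22.7  -7.7 100.4]
or [0.5766 0.0219 0.04  ] [ 22.7   5.  100.4]
nl [0.5962 0.0666 0.04  ] [-24.7  -6.5 100.4]
nr [0.5834 0.0688 0.04  ] [-24.7   6.5 100.4]
plate l [0.6251 0.1197 0.01  ] [-82.  -25.7 130.4]
plate r [0.5702 0.1273 0.01  ] [-80.   29.7 130.4]
ball/pocket [0.5976 0.1424 0.01  ] [-99.6   5.4 130.4]
hous l [0.6512 0.1252 0.034 ] [-92.  -50.4 106.4]
hous r [0.5452 0.121  0.069 ] [-69.4  53.2  71.4]
hL [0.6503 0.1222 0.069 ] [-88.9 -50.1  71.4]
hR [0.5437 0.1404 0.069 ] [-88.2  58.1  71.4]
len 0.047423877090665305 tray yaw -8.460331173264757
plate 0.05537085536118979 -7.9216172576933275
tool yaw -10.050560322911934
```

```bash
python3 -m pendant '[[[-1,-0.7,25],[0,0,-0.025],0.7],[[0,0,40],[0,0,0],0.7],[[0,0,30],[0,0,0],0.7],[[0,0,18],[0,0,0],0.7],[[0,0,7],[0,0,0],0.7],[[0,0,0],[0,0,0],0.7],[[0,0,0],[0,0,0],0.7]]'; python3 -m pendant '[[[0,0,6],[0,0,0],0.7],[[0,0,6],[0,0,0],0.7],[[0,0,0],[0,0,0],0.7]]';python3 - <<'E'
from h import *
import cv2
a=optics.get_image('wrist')[:,:,::-1];cv2.imwrite('pics/w7raw.png',a)
s=optics.get_image('scene')[:,:,::-1];cv2.imwrite('pics/s7raw.png',s)
E
```

```text
t: 11.08
tool_pos: [0.5871, 0.0441, 0.0212]
tool_rot: [-2.05, 2.38, -0.001]
contact_force: [0.0, -0.8, -0.3]
opening: 0.0597
grip_force: 0.0
t: 11.33
tool_pos: [0.5865, 0.0441, 0.0083]
tool_rot: [-2.051, 2.38, -0.0]
contact_force: [0.2, 0.2, -0.5]
opening: 0.0594
grip_force: 0.0
```

```bash
python3 -m pendant '[[[0,0,4],[0,0,0],0.7],[[0,0,4],[0,0,0],0.7],[[0,0,0],[0,0,0],0.7]]';python3 -m pendant '[[[0,0,4],[0,0,0],0.7],[[0,0,2],[0,0,0],0.7],[[0,0,0],[0,0,0],0.7]]'
```

```text
t: 11.68
tool_pos: [0.5857, 0.0441, -0.0006]
tool_rot: [2.051, -2.379, -0.002]
contact_force: [0.7, -1.0, -0.5]
opening: 0.0594
grip_force: 0.0
t: 11.93
tool_pos: [0.5859, 0.0441, -0.0065]
tool_rot: [2.051, -2.379, -0.001]
contact_force: [0.1, -0.7, -0.5]
opening: 0.0594
grip_force: 0.0
```

```bash
python3 -m pendant '[[[0,0,4],[0,0,0],0.7],[[0,0,0],[0,0,0],0.4],[[0,0,0],[0,0,0],0],[[0,0,0],[0,0,0],0],[[0,0,0],[0,0,0],0],[[0,0,0],[0,0,0],0],[[0,0,0],[0,0,0],0],[[0,0,0],[0,0,0],0],[[0,0,0],[0,0,0],0]]' 80
```

```text
t: 12.68
tool_pos: [0.5868, 0.0441, -0.0093]
tool_rot: [-2.051, 2.379, -0.001]
contact_force: [0.3, 0.5, 1.8]
opening: 0.0128
grip_force: 79.1
```

```bash
python3 -m pendant '[[[0,0,-2],[0,0,0],0],[[0,0,-3],[0,0,0],0],[[0,0,-2],[0,0,0],0],[[0,0,0],[0,0,0],0]]'; python3 -m pendant '[[[2,0,0],[0,0,0],0],[[4,0,0],[0,0,0],0],[[6,0,0],[0,0,0],0],[[8,0,0],[0,0,0],0],[[9,0,0],[0,0,0],0],[[9,0,0],[0,0,0],0],[[9,0,0],[0,0,0],0],[[9,0,0],[0,0,0],0],[[8,0,0],[0,0,0],0],[[6,0,0],[0,0,0],0],[[4,0,0],[0,0,0],0],[[2,0,0],[0,0,0],0]]'
```

```text
t: 13.02
tool_pos: [0.5865, 0.0441, -0.0024]
tool_rot: [-2.051, 2.379, -0.0]
contact_force: [-0.3, 0.3, -1.5]
opening: 0.0124
grip_force: 78.7
t: 14.02
tool_pos: [0.5764, -0.0231, -0.0026]
tool_rot: [2.028, -2.386, 0.014]
contact_force: [0.2, 0.2, -0.9]
opening: 0.0129
grip_force: 78.6
```

```bash
python3 -m pendant '[[[0,0,-3],[0,0,0],0],[[0,0,-6],[0,0,0],0],[[0,0,-9],[0,0,0],0],[[0,0,-12],[0,0,0],0],[[0,0,-12],[0,0,0],0],[[0,0,-12],[0,0,0],0],[[0,0,-12],[0,0,0],0],[[0,0,-12],[0,0,0],0],[[0,0,-12],[0,0,0],0],[[0,0,-9],[0,0,0],0],[[0,0,-6],[0,0,0],0],[[0,0,-3],[0,0,0],0]]'
python3 - <<'E'
from h import *
import cv2
o=get_obs();print(o['q'].round(3),o['tool_pos'],o['contact_force'])
A=R.from_rotvec(o['tool_rot']).as_matrix()
print('tilt',np.degrees(np.arccos(-A[2,2])))
pk=o['tool_pos']-A[:,0]*.115; zt=o['tool_pos'][2]+.0093
m=optics.camera_model('wrist');C=np.linalg.inv(m['cam_to_world'])
a=optics.get_image('wrist');cv2.imwrite('pics/w8raw.png',a[:,:,::-1])
def wproj(p):
    q=C[:3,:3]@p+C[:3,3];x,y,z=q[0],-q[1],-q[2];r=np.hypot(x,y);t=np.arctan2(r,z)
    return m['cx']+m['fx']*t*x/r,m['cy']+m['fy']*t*y/r
for n,z in(('ball',zt+.012),('top',zt+.01)): print(n,wproj(np.array([pk[0],pk[1],z])))
for s in(-.028,.028): print(wproj(np.array([*(pk+A[:,1]*s)[:2],zt+.01])),wproj(np.array([*(pk+A[:,0]*s)[:2],zt+.01])))
t=optics.get_image('top');mt=optics.camera_model('top');u=proj(mt,[pk[0],pk[1],zt+.01]);print('top',u)
g=cv2.cvtColor(t,cv2.COLOR_RGB2GRAY);u=np.round(u).astype(int);print(g[u[1]-18:u[1]+19:2,u[0]-18:u[0]+19:2])
cv2.imwrite('pics/t8raw.png',t[:,:,::-1])
E
```

```text
t: 15.02
tool_pos: [0.5772, -0.0215, 0.1068]
tool_rot: [2.029, -2.387, 0.016]
contact_force: [0.3, 0.2, -1.9]
opening: 0.0128
grip_force: 78.6
[-0.159  0.024  1.816 -0.014  1.301 -3.135] [ 0.57716679 -0.02153484  0.10675252] [ 0.29759559  0.24111509 -1.89248359]
tilt 0.773695569657883
ball (np.float64(280.2809221910725), np.float64(413.32854132724464))
top (np.float64(280.2884268992755), np.float64(411.17608164099494))
(np.float64(239.58580730497647), np.float64(410.1214933675352)) (np.float64(280.29923010229066), np.float64(433.04616653732757))
(np.float64(321.01214259628694), np.float64(410.2818078787418)) (np.float64(280.27769674106605), np.float64(384.88270301243136))
top (np.float64(241.69536287309708), np.float64(172.86551931460104))
[[172 166 147 120  94  83  83  91  92  92  95  97  99 100  91  72  94  91
   87]
 [196 198 170 142 103  65  63  68  67  69  78  85  91  91  87  69  85  88
   87]
 [189 199 188 170 118  79  72  67  62  60  60  63  67  65  66  64  84  88
   87]
 [191 200 203 178 120 158 167 148 124 105  90  77  69  65  62  65  85  87
   88]
 [195 202 205 174 132 206 
[... 489 characters left out ...]
 203 207 196 159 133 146 207 190 104  88  88
   82]
 [222 220 168 149 217 222 206 193 212 200 183 172 188 216 175  95  87  87
   78]
 [215 219 155 163 219 223 220 206 195 196 207 213 220 219 156  91  87  87
   75]
 [167 200 143 171 218 220 221 220 215 211 217 222 224 217 139  88  87  86
   70]
 [145 155 123 137 177 189 203 210 214 217 220 221 222 206 122  88  88  85
   65]
 [146 142 104  73  82  93 109 122 138 157 173 189 199 179 106  87  87  83
   60]
 [177 164  95  64  63  61  61  63  66  73  79  90 104 107  91  87  87  78
   56]
 [215 157  85  63  62  60  60  60  63  65  64  61  64  80  87  87  87  75
   55]
 [217 144  76  62  62  62  60  61  63  66  65  64  68  83  87  87  86  71
   57]]
```

```bash
python3 -m pendant '[[[0,0,0],[0,0,0.02],0],[[0,0,0],[0,0,0.05],0],[[0,0,0],[0,0,0.07],0],[[0,0,0],[0,0,0.08],0],[[0,0,0],[0,0,0.09],0],[[0,0,0],[0,0,0.09],0],[[0,0,0],[0,0,0.09],0],[[0,0,0],[0,0,0.09],0],[[0,0,0],[0,0,0.08],0],[[0,0,0],[0,0,0.07],0],[[0,0,0],[0,0,0.05],0],[[0,0,0],[0,0,0.02],0]]'
cat > g.py <<'E'
from h import *
import cv2
o=get_obs();print(o['t'],o['q'].round(3),o['tool_pos'],o['contact_force'].round(1))
A=R.from_rotvec(o['tool_rot']).as_matrix()
print('tilt',np.degrees(np.arccos(-A[2,2])),'yaw x',np.degrees(np.arctan2(A[1,0],A[0,0])))
lens=np.array([.485,-.281,.052]);pk=o['tool_pos']-A[:,0]*.115
print('pocket',pk,'move tool mm',A.T@(lens-pk)*1e3)
E
python3 g.py
```

```text
t: 16.12
tool_pos: [0.5758, -0.0213, 0.1041]
tool_rot: [0.936, -2.991, 0.017]
contact_force: [0.4, -0.2, -1.4]
opening: 0.0125
grip_force: 78.6
16.1167 [-0.159  0.026  1.818 -0.014  1.3   -2.333] [ 0.57579366 -0.02134633  0.1040842 ] [ 0.4 -0.2 -1.4]
tilt 0.7768097788226211 yaw x -145.2486937911829
pocket [0.67027601 0.04420159 0.10283672] move tool mm [ 337.02767704 -161.13792966   55.80822719]
```

```bash
python3 -m pendant '[[[4,-2,0],[0,0,0],0],[[9,-4,0],[0,0,0],0],[[14,-7,0],[0,0,0],0],[[18,-8.6,0],[0,0,0],0],[[18,-8.6,0],[0,0,0],0],[[18,-8.6,0],[0,0,0],0],[[18,-8.6,0],[0,0,0],0],[[18,-8.6,0],[0,0,0],0],[[18,-8.6,0],[0,0,0],0],[[18,-8.6,0],[0,0,0],0],[[18,-8.6,0],[0,0,0],0],[[18,-8.6,0],[0,0,0],0]]'; python3 -m pendant '[[[18,-8.6,0],[0,0,0],0],[[18,-8.6,0],[0,0,0],0],[[18,-8.6,0],[0,0,0],0],[[18,-8.6,0],[0,0,0],0],[[18,-8.6,0],[0,0,0],0],[[16,-7.6,0],[0,0,0],0],[[14,-6.7,0],[0,0,0],0],[[11,-5.3,0],[0,0,0],0],[[8,-3.8,0],[0,0,0],0],[[5,-2.4,0],[0,0,0],0],[[3,-1.4,0],[0,0,0],0],[[1,0,0],[0,0,0],0]]'; python3 g.py
```

```text
t: 17.12
tool_pos: [0.472, -0.2049, 0.1078]
tool_rot: [0.94, -2.991, 0.019]
contact_force: [0.2, -0.4, -1.3]
opening: 0.0124
grip_force: 78.6
t: 18.12
tool_pos: [0.3919, -0.3461, 0.11]
tool_rot: [0.94, -2.992, 0.019]
contact_force: [0.3, -0.0, -0.0]
opening: 0.0124
grip_force: 78.6
18.1167 [-0.86  -0.117  1.946 -0.01   1.304 -3.037] [ 0.39194905 -0.34610611  0.10997699] [ 0.3 -0.  -0. ]
tilt 0.7604469935435112 yaw x -145.11486191573258
pocket [ 0.48627965 -0.28033654  0.1089275 ] move tool mm [ 0.90957128  0.7363276  56.93371566]
```

```bash
python3 -m pendant '[[[0,0,2],[0,0,0],0],[[0,0,3],[0,0,0],0],[[0,0,0],[0,0,0],0],[[0,0,0],[0,0,0],0],[[0,0,0],[0,0,0],0],[[0,0,0],[0,0,0],0]]'; python3 g.py
python3 - <<'E'
from h import *
import cv2
o=get_obs();A=R.from_rotvec(o['tool_rot']).as_matrix();pk=o['tool_pos']-A[:,0]*.115;zt=pk[2]+.0093
th=np.linspace(0,2*np.pi,8,endpoint=False)
for n in('top','scene'):
    a=optics.get_image(n);m=optics.camera_model(n)
    cv2.imwrite(f'pics/{n}9.png',a[:,:,::-1])
    # rectify the plate-top plane: 1 px = 1 mm, centre 40 px = expected pocket
    yx=np.mgrid[-40:41,-40:41];pts=np.array([proj(m,pk*[1,1,0]+[0,0,zt+.01]+A[:,1]*x/1e3-A[:,0]*y/1e3*1) for y in range(-40,41) for x in range(-40,41)],np.float32).reshape(81,81,2)
    r=cv2.remap(a,pts[...,0],pts[...,1],cv2.INTER_LINEAR)
    g=cv2.cvtColor(r,cv2.COLOR_RGB2GRAY);hsv=cv2.cvtColor(r,cv2.COLOR_RGB2HSV)
    print(n);print(g[::3,::3]);
    mk=(hsv[...,1]<50).astype(np.uint8)
    mk=cv2.morphologyEx(cv2.morphologyEx(mk,cv2.MORPH_CLOSE,np.ones((9,9))),cv2.MORPH_OPEN,np.ones((25,25)))
    x,y,w,h=cv2.boundingRect(mk);print('plate box rel',x-40,y-40,x+w-41,y+h-41)
E
```

```text
t: 18.62
tool_pos: [0.3922, -0.3458, 0.105]
tool_rot: [0.941, -2.991, 0.019]
contact_force: [-0.2, 0.5, -2.0]
opening: 0.0126
grip_force: 78.6
18.6167 [-0.859 -0.112  1.95  -0.011  1.295 -3.036] [ 0.39222139 -0.34584161  0.10503606] [-0.2  0.5 -2. ]
tilt 0.7692595086942594 yaw x -145.083154863119
pocket [ 0.4865155  -0.2800199   0.10397577] move tool mm [ 1.3243896   0.5711902  51.98708873]
top
[[ 64  63  66  78  94 101 103 104 104 101 105 134 176 201 206 206 188 151
  131 131 130 130 129 128 128 128 128]
 [ 63  63  65  78  93 101 103 105 105 103 107 137 178 200 206 204 185 150
  133 134 134 133 131 130 129 129 129]
 [ 62  62  65  76  96 111 115 117 117 115 117 141 176 200 205 202 185 155
  144 148 147 145 143 137 133 131 131]
 [ 61  62  65  79 111 139 152 153 153 154 154 162 183 199 203 201 192 175
  174 180 180 172 167 156 142 137 136]
 [ 61  62  64  85 127 167 184 187 188 194 195 192 196 199 201 201 203 205
  208 211 206 196 188 173 150 141 137]
 [ 62  62  66  88 135 175 194 199 204 211 213 207 201 200 200 201 207 215
  219 219 214 205 197 179 151 134 127]
 [ 64  63  68  90 135 17
[... 4763 characters left out ...]
 97  90  90  89  88  88  93  97 104 108 122 121 124 119 117 107  93
   83  75  48  31  31  35  61  83  86]
 [ 72  63  52  55  58  56  54  58  62  66  76  88 102 116 124 120 118 106
   89  80  58  40  33  41  64  82  84]
 [ 54  53  55  52  57  52  52  51  53  51  52  59  70  84 104 114 119 116
  102  87  66  43  37  40  66  82  82]
 [ 56  57  56  56  57  57  58  53  57  56  50  49  50  57  69  94 112 114
  109  98  73  48  33  44  66  81  84]
 [ 60  61  62  63  64  62  64  59  60  56  57  54  52  48  52  63  86 105
  112 109  91  61  38  49  73  82  81]
 [ 65  68  69  69  68  67  63  65  62  59  58  55  56  54  48  49  58  78
  105 115 104  73  48  57  79  83  87]]
plate box rel -40 -40 40 35
```

Run:
```python
import cv2,numpy as np
a=cv2.imread('pics/top0.png',0);b=cv2.imread('pics/top9.png',0)
print(a[195:222:2,205:224:2]);print(b[195:222:2,205:224:2])
from station import get_obs;o=get_obs();print(o['t'],abs(o['dq']).max())
```

```text
[[120 132 153 174 181 193 196 200 177 166]
 [ 73  93 102 108 149 176 140 137 146 161]
 [ 91  93  92  97 148 163 112  96  99 103]
 [ 97  95  92  85 105 109  89  90  92  92]
 [ 96  95  90  68  59  48  62  90  94  91]
 [ 96  96  89  63  55  41  66  93  96  93]
 [ 97  96  86  60  51  39  72  92  93  90]
 [ 95  94  80  56  47  43  78  93  92  91]
 [ 97  92  70  49  40  49  86  94  93  93]
 [ 99  86  64  56  42  45  79  92  92  96]
 [ 97  94  86  77  69  62  77  90  92  95]
 [ 96  96  93  91  89  87  88  89  92  96]
 [ 94  96  95  93  92  91  89  89  91  93]
 [ 93  96  99  96  92  90  90  89  91  91]]
[[128 141 164 186 194 207 211 214 189 178]
 [ 79  99 110 116 160 189 150 148 157 173]
 [ 98 101 100 104 159 174 120 104 107 111]
 [105 102  99  92 113 117  96  97  98  98]
 [104 101  96  73  63  51  68  96 101  99]
 [103 103  96  68  59  43  71 100 103  99]
 [103 102  92  64  54  43  76  99 100  98]
 [101 100  86  62  51  47  84  99  99  97]
 [105  99  75  53  44  53  93 101 100 100]
 [106  93  68  61  44  48  85  98  99 103]
 [103 101  92  82  74  68  84  98 100 102]
 [103 102  99  97  95  93  95  97  99 103]
 [102 102 102 100  99  97  96  97  97 100]
 [100 102 106 103 100  97  96  96  97  98]]
18.7167 0.002480379969035285
```

The knob pixels match the start picture, so it is home. The tray is level and still, about 61 mm above the lens, and the ball's shadow shows inside the pocket. I'm handing in.

```bash
python3 -c "
from station import ctrl
print(ctrl.finish_job())"
```

```text
the job is handed in; nothing more can be done
None
```

I handed the job in at about 19 s: knob home, tray held level and still about 6 cm above the lens, and the pocket within about 2 mm of it by my estimate. With no pictures left, I judged the ball to be in its pocket from pixel values rather than a close look, and the judge's verdict was not shown.

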